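# Push the hearing-aid case into its place in the bedside row

## Robot

A 6-joint arm with a two-finger parallel gripper is mounted at the origin on the work surface. World frame = base frame: x ahead of the robot, y to its left, z up, the work surface at z = 0. Lengths are in m, angles in rad, forces in N, time in s.
With the tool pointing down it reaches from about 0.35 to 0.775 m from the base axis. Payload 5.5 kg.
Tool frame: the origin (TCP) lies at the very end of the fingers, on their centre line; the grasp point (between the pads) lies env.hold_point_z behind it (env.hold_point_z is the distance from the TCP to the grasp point, in m); z points along the fingers, y is the line along which they close (so a half turn about z gives the same grasp; the last joint's range is limited). The gripper opens to 85 mm and grips with 20 to 120 N. Pads are 22 mm wide; open, the fingers measure 114 mm over their backs; the gripper's body (76 mm by 85 mm) begins 54 mm behind the grasp point. The pads swing forward as they close: fully open they stand 13 mm farther back than shut.
Start: joints at [-1.301, 0.313, 0.046, 1.304, 0, 1.431], TCP at [0.229, -0.527, 0.231] pointing down, gripper open.
Joint ranges: [-2.76, 2.76], [-0.86, 1.69], [-1.03, 1.26], [-2.2, 2.34], [-1.47, 1.5], [-3.14, 3.14]. Speed limits (rad/s): [2.57, 2.57, 3.14, 3.14, 3.14, 3.14].

## Interface

Orientations are given as a unit quaternion [w, x, y, z].
In Python, from workcell import env gives the robot as it stands.
- The arm moves only by the tool carry_out, never from a script. Its argument "steps" is a list of rows, each a list of 3 entries, a list of its own where there are three numbers: the turn, a rotation vector about the tool's x, y, z in degrees, then the shift along the tool's x, y, z in cm, then the closure in counts, from 0 (fully open) to 255 (shut). A call has exactly 8 rows; each row is the pose to reach, as a shift and turn from the pose commanded when the call began, along the tool's axes at that moment; what a row does not reach only later rows make up. A row lasts 1/8 s, in which the tool goes at most 62.5 mm and 10.7 degrees, less where a joint would pass 70% of its speed; a pose out of reach is approached as far as the arm can. A call with a gripper value outside its range is refused whole. The fingers move at their own pace and stop on an object; "force" is the grip in N (left out, the last holds). Time passes only in rows, so rows that repeat a pose let the fingers close, or fill a call up. It gives the time, the measured TCP pose, the force, the opening and the grip force at its end, in the units of the state.
- env.get_state(): the state, without advancing time (a new reading comes with each control period).
- env.read_camera(name): name is "side" or "top" or "wrist"; returns (picture, depth): 480x640x3 uint8, red, green, blue; 480x640 float32, m along the optical axis (not along the pixel's ray), 0 where there is no reading.
- env.get_calibration(name): a dict with "fx", "fy", "cx", "cy" (pixels), "origin" and "orientation" of the camera in the world. Camera axes: x right, y up, looking along -z (the intrinsics and any distortion apply to the point x, -y, -z); pixel columns grow to the right and rows downward; lengths in m; the calibration is good to about 2 mm. A picture is of the moment at which its call begins: read the wrist's pose just before it. get_calibration takes no time and is no camera call; for the wrist camera it gives the pose at the moment of the call.
- env.hand_in(): hands the job in; it is judged then, once.
The state is a dict: "clock": time; "joint_pos": joint angles; "qvel": joint speeds; "tau": joint torques, N m; "tcp_pos": TCP position; "orientation": TCP orientation; "wrist_force": force on the tool from outside, world axes, zero at the start; "ft_torque": the same for the moment, N m; "finger_gap": finger opening in m; "grip_force": force on a finger pad.
Only numpy, scipy, OpenCV 4.12 (cv2) and the standard library are available. Lean on these libraries where they do the work, as an engineer would, in place of code of your own. Each camera call takes 0.05 s, during which the arm holds its last target. There are 200 camera calls.

## Task

Put the hearing-aid case away in the row in the steel rack: keeping it upright, bring it before the narrow gap between the tall carton and the tin, rounded hinge side first, and push it in between them so that it moves them apart and sits fully home against the back of the rack, latch facing out. All four things in the row must stay standing in their order in the rack, and the other things on the mat stay where they are.

Things in the scene. Friction and masses are not known exactly. Their poses are not given: they have to be found in the camera images.
- mat: Grey hard silicone mat, 340 (x) by 540 (y) by 4 mm, fixed, with a lip 5 mm wide and 3 mm high round its edge. Origin: centre of its underside; z up. A three-sided sheet-steel rack without a floor is fixed on it (see rack_back); it is open at the top and at the front, towards mat -x, and things are slid into it over the mat along mat +x.
- rack_back (a point): Middle of the inner face of the rack's back wall, level with the mat's top, 135 mm in mat +x from the mat's origin. Axes as the mat's (x: from open front to back wall). Rack walls 3 mm thick, 40 mm high above the mat; inner faces of the side walls 76 mm to either side (y), reaching 85 mm forward (-x) of the back wall.
- case: Grey hearing-aid case standing on edge on the mat: 86 mm long (x), 60 mm high, about 0.12 kg; origin: centre of its underside. Sides flat and 32 mm apart (y) from x = -43 to +10 mm, then tapering (18 degrees each side) to the rounded hinge side (7 mm radius, foremost x = +43 mm), which at first points within 35 degrees of mat +x. The -x end is flat and bears the latch. It slides on the mat.
- case_spine (a point): Foremost point of the case's rounded, tapered hinge side, 43 mm in case +x from its origin, at the underside.
- case_latch (a point): Middle of the outer face of the black toggle latch, a plate 20 mm wide (y), 26 mm high, 2.5 mm proud of the case's flat end; 45.5 mm in case -x from its origin, 31 mm up.
- tall_carton: White card carton standing in the row, 82 (x, depth) by 28 (y) by 88 mm high, about 0.11 kg; origin: centre of its underside. It and the tin are the inner two, either side of the gap; which is on which side varies. The gap between them is 20 to 23 mm clear, less than the case's thickness; both slide aside easily and the rack has about 16 mm to spare once the case is in.
- tin: Flat hinged steel tin standing on edge in the row, 80 (x) by 28 (y, thickness) by 74 mm high, about 0.13 kg; origin: centre of its underside. The other inner thing of the row, beside the gap. Pushing the case in between them along mat +x takes up to about 12 N while its taper spreads them, then under 8 N until it meets the back wall.
- slim_carton: White glossy carton standing in the row, 80 (x) by 24 (y, thickness) by 82 mm high, about 0.08 kg; origin: centre of its underside. One of the two outer things of the row (it and the notebook may have changed sides).
- notebook: Small dark-covered bound notebook standing in the row, 80 (x) by 24 (y, thickness) by 78 mm high, about 0.10 kg; origin: centre of its underside. The other outer thing of the row.
- jar: Bystander: green glass jar with aluminium screw lid, 57 mm across, 60 mm high, standing on the mat to the left of the rack; origin: centre of its underside.
- tumbler: Bystander: steel tumbler, 66 mm across, 80 mm high, on the mat's left part; origin: centre of its underside.
- oximeter: Bystander: fingertip oximeter, 58 by 34 by 32 mm high, lying on the mat's left part; origin: centre of its underside.
- drops_a: Bystander: white eyedrop bottle, 27 mm across, 62 mm high, standing on the mat to the right of the rack; origin: centre of its underside.
- drops_b: Bystander: a second eyedrop bottle of the same size, on the right of the mat; origin: centre of its underside.
- mirror: Bystander: steel hand mirror lying flat along x at the right of the mat, 207 mm long, 7 mm thick, head 96 mm across towards -x, handle towards +x; origin: middle of its length, underside.
There are look-alikes about, which are no part of the job. What is shaped like the case but purple is not meant. What is shaped like the notebook but red is not meant.

How it is judged:
By the outcome, as a careful person would: the job done as asked, in the order asked, and still so for the second after the job is handed in, with the robot touching nothing.
It also fails if it takes over 45 s, if anything falls off the work surface, if the arm or the gripper's body presses on something with over 40 N, if the wrist force passes 120 N, or if a joint passes its speed limit or range.

## Working session

There is one attempt and no reset: what is moved stays moved. The work goes in short steps, Python scripts to look and compute and a tool call to move; the robot and the scene stay as the last step left them, time stands still between calls to the robot, and variables do not carry over. Pictures are saved under pics/ and viewed, at most 11 in all, crops included, and the job is handed in when it is done.

Besides the shell and the picture viewer there is one more tool, called after ">>>" as a command line: name --argument value ..., lists and objects as JSON in quotes. carry_out: Moves the arm, as the interface text tells. Its arguments: {"type":"object","properties":{"steps":{"type":"array","items":{"type":"array"}},"force":{"type":"number"}},"required":["steps"]}

```bash
mkdir -p pics; cat > h.py <<'E'
import numpy as np, cv2
from scipy.spatial.transform import Rotation as R
from workcell import env
def rot(q): return R.from_quat([q[1],q[2],q[3],q[0]])
def cloud(name):
    p,d=env.read_camera(name); c=env.get_calibration(name)
    v,u=np.mgrid[0:480,0:640]
    P=np.stack([(u-c['cx'])/c['fx']*d,-(v-c['cy'])/c['fy']*d,-d],-1)
    W=rot(c['orientation']).apply(P.reshape(-1,3)).reshape(480,640,3)+np.array(c['origin'])
    W[d==0]=np.nan
    return p,d,W
E
python3 - <<'E'
from h import *
print(env.get_state(), env.hold_point_z)
for n in('top','side'):
    p,d,W=cloud(n); cv2.imwrite(f'pics/{n}0.png',p[...,::-1]); np.save(n+'0.npy',W); c=env.get_calibration(n);print(c)
E
```

```text
{'clock': 0.0, 'joint_pos': array([-1.30059839e+00,  3.13989154e-01,  4.49550455e-02,  1.30358005e+00,
       -1.87032218e-05,  1.43118133e+00]), 'qvel': array([ 1.15316120e-03,  1.44598308e-04, -7.56333096e-05,  4.57743068e-04,
       -2.21031375e-03,  1.21804792e-03]), 'tau': array([ 4.14237311e-04, -4.80628109e+01,  2.98531687e+01,  1.92878558e-02,
       -1.50087935e-04, -9.81591938e-06]), 'tcp_pos': array([ 0.228941  , -0.52689585,  0.23040547]), 'orientation': array([-9.06370064e-04,  9.79079615e-01,  2.03475507e-01, -6.86340439e-05]), 'wrist_force': array([0.9204284 , 0.17729356, 0.10289164]), 'ft_torque': array([-0.01727333,  0.04090253, -0.03093978]), 'grip_force': 0.0, 'finger_gap': 0.08541486908272834} 0.0187
{'fx': 475.1101274255181, 'fy': 475.1101274255181, 'cx': 322.9969723040309, 'cy': 231.53621456503254, 'origin': array([ 0.4120585 , -0.04379053,  0.96765865]), 'orientation': array([ 0.70969647,  0.04523165, -0.0463101 , -0.70152718])}
{'fx': 480.5050646774936, 'fy': 480.5050646774936, 'cx': 316.27986685517436, 'cy': 239.79610620209004, 'origin': array([ 0.49421932, -0.77197388,  0.72899839]), 'orientation': array([ 0.91251428,  0.40847386,  0.00091969, -0.02158574])}
```

View pics/top0.png

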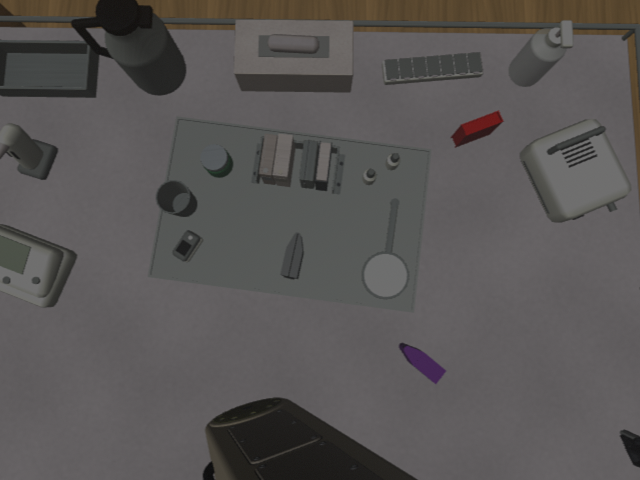

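View pics/side0.png

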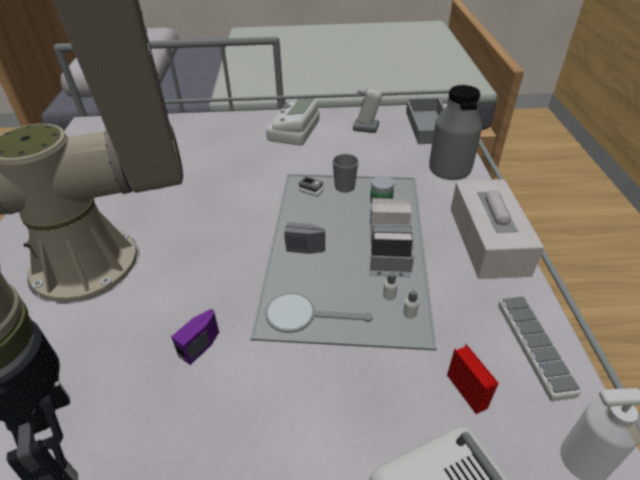

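The top view shows the case at about (293,257) with its hinge end up. The rack row is around (297,165), with the gap between the tall pale item at (284,157) and the dark one at (309,165). The purple look-alike (422,362) and the red one (477,128) are off the mat.

```bash
python3 - <<'E'
from h import *
W=np.load('top0.npy'); p=cv2.imread('pics/top0.png')
for n,(u,v) in dict(tl=(178,119),tr=(429,150),br=(414,311),bl=(149,276)).items(): print(n,np.round(W[v,u],4))
print('mat z',np.nanmedian(W[215:225,230:260,2]))
# case top
z=W[...,2]
def show(m,n):
    P=W[m][:,:2].astype(np.float32); r=cv2.minAreaRect(P*1000); print(n,len(P),r,np.median(z[m]))
    return P
m=np.zeros(z.shape,bool); m[225:290,270:315]=1
P=show(m&(z>.055),'case')
c=p[110:300,240:360]; cv2.imwrite('pics/crop0.png',cv2.resize(c,None,fx=3.1,fy=3.1,interpolation=cv2.INTER_CUBIC)[:600])
for v in (150,160,170): print(v,[(u,int(1000*W[v,u,0]),int(1000*W[v,u,1]),int(1000*z[v,u])) for u in range(250,346,3)])
E
```

```text
tl [0.7738 0.2643 0.0029]
tr [ 0.7111 -0.2635  0.008 ]
br [ 3.791e-01 -2.294e-01  1.000e-04]
bl [0.4429 0.3048 0.0065]
mat z 0.0035750588512313275
case 663 ((486.1214904785156, 13.464208602905273), (32.160667419433594, 86.13150787353516), 78.59173583984375) 0.06357532620305151
150 [(250, 707, 109, 6), (253, 708, 104, 2), (256, 708, 97, 2), (259, 695, 85, 44), (262, 683, 74, 84), (265, 682, 68, 87), (268, 683, 62, 85), (271, 683, 57, 84), (274, 683, 51, 83), (277, 680, 44, 93), (280, 681, 39, 92), (283, 682, 33, 89), (286, 682, 27, 90), (289, 681, 21, 91), (292, 694, 19, 49), (295, 708, 15, 5), (298, 708, 9, 4), (301, 708, 3, 4), (304, 686, -5, 78), (307, 686, -11, 76), (310, 687, -17, 74), (313, 688, -23, 73), (316, 687, -29, 73), (319, 685, -34, 80), (322, 686, -40, 79), (325, 685, -46, 81), (328, 687, -52, 76), (331, 703, -59, 23), (334, 703, -65, 25), (337, 697, -70, 44), (340, 710, -78, 2), (343, 709, -84, 6)]
160 [(250, 686, 109, 2), (253, 686, 103, 1), (256, 686, 96, 3), (259, 676, 85, 38), (262, 663, 73, 86), (265, 663, 67, 85), (268, 663, 62, 85), (271, 663, 56, 84), (274, 66
[... 425 characters left out ...]
, -70, 45), (340, 687, -78, 6), (343, 687, -84, 6)]
170 [(250, 664, 108, 6), (253, 664, 102, 4), (256, 654, 90, 44), (259, 643, 78, 84), (262, 644, 73, 84), (265, 644, 67, 84), (268, 643, 61, 85), (271, 643, 55, 87), (274, 642, 49, 92), (277, 642, 43, 92), (280, 641, 37, 93), (283, 642, 32, 91), (286, 642, 26, 94), (289, 651, 23, 58), (292, 666, 21, 2), (295, 665, 15, 5), (298, 666, 8, 4), (301, 646, 0, 78), (304, 647, -6, 76), (307, 647, -12, 75), (310, 647, -18, 76), (313, 647, -23, 74), (316, 646, -29, 79), (319, 646, -35, 79), (322, 647, -41, 78), (325, 647, -46, 78), (328, 650, -52, 64), (331, 668, -59, 0), (334, 655, -64, 46), (337, 667, -72, 2), (340, 666, -78, 4), (343, 667, -84, 4)]
```

View pics/crop0.png

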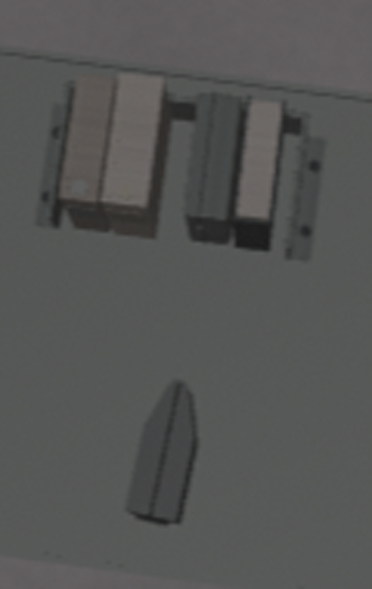

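```bash
cat >> h.py <<'E'
def plan(tgt,yaw,q=None,p=None):
    "tool-frame shift (cm) and rotvec (deg) from current pose to tgt with tool x at world yaw (deg), pointing down"
    s=env.get_state(); p=s['tcp_pos'] if p is None else p; r=rot(s['orientation'])
    g=R.from_euler('z',yaw,degrees=True)*R.from_euler('x',180,degrees=True)
    print('shift cm',np.round(r.inv().apply(np.array(tgt)-p)*100,2),'turn',np.round((r.inv()*g).as_rotvec(degrees=True),2))
E
python3 - <<'E'
from h import *
plan([.464,.018,.23],-11.4)
c=env.get_calibration('wrist');s=env.get_state();r=rot(s['orientation'])
print(r.inv().apply(np.array(c['origin'])-s['tcp_pos']), r.inv().apply(rot(c['orientation']).apply([0,0,-1])))
E
```

```text
shift cm [ 43.27 -40.62   0.13] turn [-1.000e-01  2.000e-02  3.488e+01]
[ 0.07314734  0.00129349 -0.14388601] [-2.84714354e-01  3.24838896e-04  9.58612347e-01]
```

>>> carry_out --steps '[[[0,0,4],[5,-3.7,0],0],[[0,0,8],[10,-7.3,0],0],[[0,0,12],[15,-11,0],0],[[0,0,16],[20,-14.6,0],0],[[0,0,20],[25,-18.3,0],0],[[0,0,24],[30,-22,-1],0],[[0,0,27],[35,-25.5,-1.5],0],[[0,0,30.5],[40,-29,-2],0]]' --force 40

```text
clock: 1.1
tcp_pos: [0.4811, -0.1002, 0.2514]
orientation: [0.0, 0.998, -0.062, 0.0]
wrist_force: [0.1, -0.7, 0.4]
finger_gap: 0.0855
grip_force: 0.0
```

```bash
python3 - <<'E'
from h import *
s=env.get_state();print(s['clock'],s['tcp_pos'],s['finger_gap'])
plan([.55,.02,.25],-7)
E
```

```text
1.1 [ 0.48107031 -0.10018574  0.251378  ] 0.08545907168269407
shift cm [  5.35 -12.78   0.14] turn [ 0.01 -0.01 -0.14]
```

>>> carry_out --steps '[[[0,0,0],[1.3,-3.2,0],0],[[0,0,0],[2.7,-6.4,0],0],[[0,0,0],[4.0,-9.6,0],0],[[0,0,0],[5.3,-12.8,0],0],[[0,0,0],[5.3,-12.8,0],0],[[0,0,0],[5.3,-12.8,0],0],[[0,0,0],[5.3,-12.8,0],0],[[0,0,0],[5.3,-12.8,0],0]]'

```text
clock: 2.1
tcp_pos: [0.5481, 0.0148, 0.2514]
orientation: [-0.001, 0.998, -0.06, 0.0]
wrist_force: [0.4, 1.4, -0.2]
finger_gap: 0.0855
grip_force: 0.0
```

```bash
python3 - <<'E'
from h import *
p,d,W=cloud('wrist'); cv2.imwrite('pics/w1.png',p[...,::-1]); np.save('w1.npy',W)
print(env.get_state()['tcp_pos'],env.get_calibration('wrist'))
E
```

```text
[0.54812903 0.01491631 0.25144779] {'fx': 343.2925373295993, 'fy': 343.2925373295993, 'cx': 321.01343529096494, 'cy': 241.19372330386753, 'origin': array([0.62115978, 0.00499816, 0.39533513]), 'orientation': array([-0.65684707,  0.09454666, -0.10822998,  0.74020208])}
```

View pics/w1.png

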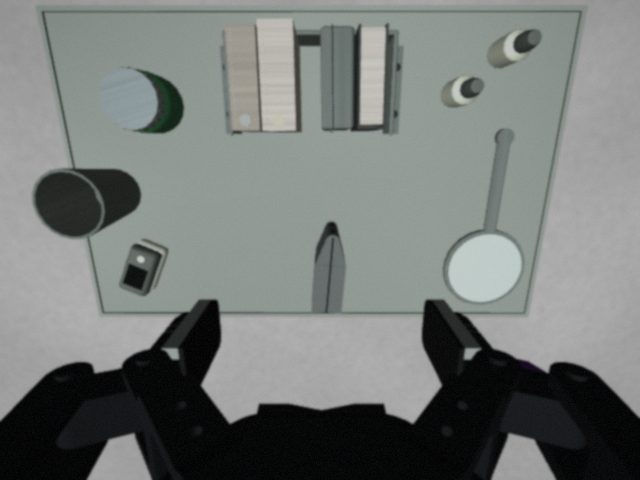

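The wrist view shows the whole mat, with corners (40,10), (585,8), (528,314) and (100,314). The carton's right top edge runs from (295,18) to (300,131) and the tin's left top edge from (321,27) to (321,130). The case nose is at about (330,224), with its rear at the image row of the front mat edge.

```bash
cat >> h.py <<'E'
def ray(c,u,v,z):
    d=rot(c['orientation']).apply([(u-c['cx'])/c['fx'],-(v-c['cy'])/c['fy'],-1]); o=np.array(c['origin'])
    return o+d*(z-o[2])/d[2]
E
python3 - <<'E'
from h import *
c=env.get_calibration('wrist')
C=np.array([ray(c,u,v,.007)[:2] for u,v in((40,9),(585,7),(528,315),(100,315))])
M=np.array([[.17,.27],[.17,-.27],[-.17,-.27],[-.17,.27]])
A=M;B=C-C.mean(0);t=np.arctan2((A[:,0]*B[:,1]-A[:,1]*B[:,0]).sum(),(A*B).sum());o=C.mean(0)
print('mat',o,np.degrees(t),'resid',np.round(1000*(B@np.array([[np.cos(t),-np.sin(t)],[np.sin(t),np.cos(t)]])-A),1))
Rm=np.array([[np.cos(t),-np.sin(t)],[np.sin(t),np.cos(t)]])
mt=lambda u,v,z:np.round(1000*(ray(c,u,v,z)[:2]-o)@Rm,1)
for n,a in dict(carR_b=(295,18,.092),carR_f=(300,131,.092),carL_f=(261,131,.092),tinL_b=(321,27,.078),tinL_f=(321,130,.078),tinR_f=(353,130,.078),nose=(333,223,.064),rackL=(229,133,.044),rackR=(397,134,.044),backcarfloor=(300,31,.044),bk=(320,31,.044)).items(): print(n,mt(*a))
np.save('mat.npy',[*o,t])
W=np.load('w1.npy');m=np.zeros((480,640),bool);m[215:312,300:355]=1;m&=W[...,2]>.056
P=((W[m][:,:2]-o)@Rm*1000).astype(np.float32);print(len(P),cv2.minAreaRect(P))
print('rack back mat->world',Rm@[.135,0]+o)
E
```

```text
mat [0.57836845 0.02017609] -6.7857753274636385 resid [[-2.4 -2.7]
 [-1.7  2. ]
 [ 2.1  0.6]
 [ 2.   0.1]]
carR_b [134.2  10.7]
carR_f [51.   8.3]
carL_f [51.1 41.2]
tinL_b [131.9  -9.4]
tinL_f [52.2 -9.3]
tinR_f [ 52.1 -37.5]
nose [-35.2 -21.1]
rackL [50.3 80.6]
rackR [ 49.2 -83.4]
backcarfloor [138.2   9.6]
bk [138.1  -8.4]
2090 ((-89.97381591796875, -18.18250274658203), (31.977867126464844, 86.4366226196289), 85.56505584716797)
rack back mat->world [0.71242276 0.00422484]
```

```bash
cat >> h.py <<'E'
def m2w(x,y,z):
    a,b,t=np.load('mat.npy'); return [a+x*np.cos(t)-y*np.sin(t),b+x*np.sin(t)+y*np.cos(t),z]
E
python3 - <<'E'
from h import *
plan(m2w(-.1139,-.0164,.10),-11.2); plan(m2w(-.1139,-.0164,.03),-11.2)
E
```

```text
shift cm [-8.45  0.8  15.14] turn [-0.12 -0.01  4.36]
shift cm [-8.45  0.82 22.14] turn [-0.12 -0.01  4.36]
```

>>> carry_out --steps '[[[0,0,2],[-3,0.3,3],0],[[0,0,4.4],[-6,0.6,7],0],[[0,0,4.4],[-8.4,0.8,11],0],[[0,0,4.4],[-8.4,0.8,15],0],[[0,0,4.4],[-8.4,0.8,15],0],[[0,0,4.4],[-8.4,0.8,15],0],[[0,0,4.4],[-8.4,0.8,15],0],[[0,0,4.4],[-8.4,0.8,15],0]]'

```text
clock: 3.15
tcp_pos: [0.4626, 0.003, 0.1025]
orientation: [-0.007, 0.996, -0.088, 0.002]
wrist_force: [0.7, -0.4, 0.5]
finger_gap: 0.0853
grip_force: 0.0
```

```bash
python3 - <<'E'
from h import *
plan(m2w(-.1139,-.0164,.03),-11.2)
p,d,W=cloud('wrist'); cv2.imwrite('pics/w2.png',p[...,::-1]); np.save('w2.npy',W)
E
```

```text
shift cm [-0.19 -1.33  7.27] turn [-0.81 -0.12  1.14]
```

View pics/w2.png

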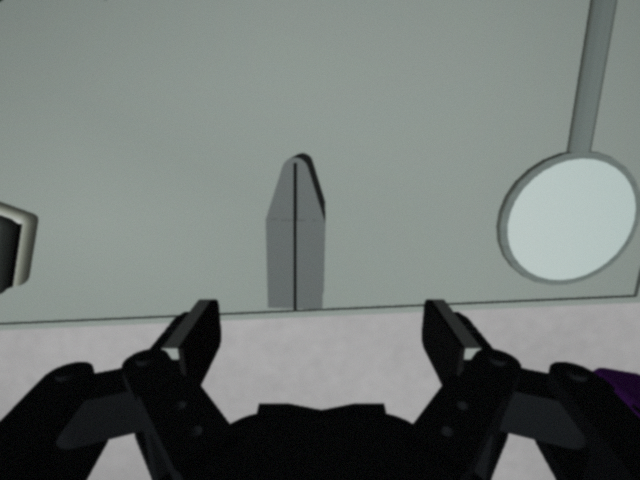

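The case is centred at column 295, slightly left of the finger centre line (about column 321). The measured TCP is 13 mm off in y, so I'll check whether it has settled.

```bash
python3 - <<'E'
from h import *
s=env.get_state();print(s['clock'],s['tcp_pos'],s['joint_pos'],s['qvel'],rot(s['orientation']).as_matrix().round(4))
plan(m2w(-.1139,-.0164,.03),-11.2)
W=np.load('w2.npy');a,b,t=np.load('mat.npy')
m=np.zeros((480,640),bool);m[150:312,255:330]=1;m&=W[...,2]>.056
P=(W[m][:,:2]*1000).astype(np.float32);print(len(P),cv2.minAreaRect(P))
E
```

```text
3.2 [0.46232767 0.00302068 0.10224166] [-0.17665772  0.17932895 -0.4621061   0.92767721  0.01406866  3.14055775] [-0.00179335  0.00214649 -0.01174727 -0.00356332  0.00061417 -0.00125485] [[ 0.9846 -0.1747  0.0041]
 [-0.1747 -0.9845  0.0136]
 [ 0.0017 -0.0141 -0.9999]]
shift cm [-0.16 -1.33  7.24] turn [-0.81 -0.09  1.14]
7517 ((486.2097473144531, 13.063592910766602), (32.129364013671875, 86.3707046508789), 78.72767639160156)
```

>>> carry_out --steps '[[[0,0,-10.5],[0,0,0],0],[[0,0,-21],[0,0,0],0],[[0,0,-31.5],[0,0,0],0],[[0,0,-42],[0,0,0],0],[[0,0,-52.5],[0,0,0],0],[[0,0,-63],[0,0,0],0],[[0,0,-73.5],[0,0,0],0],[[0,0,-84],[0,0,0],0]]'

```text
clock: 4.2
tcp_pos: [0.4617, 0.0032, 0.1017]
orientation: [-0.005, 0.797, 0.604, 0.005]
wrist_force: [-0.2, 0.2, 0.3]
finger_gap: 0.0852
grip_force: 0.0
```

>>> carry_out --steps '[[[0,0,-10.5],[0,0,0],0],[[0,0,-21],[0,0,0],0],[[0,0,-31.5],[0,0,0],0],[[0,0,-42],[0,0,0],0],[[0,0,-52.5],[0,0,0],0],[[0,0,-63],[0,0,0],0],[[0,0,-73.5],[0,0,0],0],[[0,0,-84],[0,0,0],0]]'

```text
clock: 5.2
tcp_pos: [0.4617, 0.0032, 0.1017]
orientation: [0.0, 0.188, 0.982, 0.007]
wrist_force: [0.6, 0.4, 0.7]
finger_gap: 0.0853
grip_force: 0.0
```

```bash
python3 - <<'E'
from h import *
s=env.get_state();print(s['clock'],s['tcp_pos'],s['joint_pos'])
r=R.from_euler('z',-11.27,degrees=True)
g=np.array([.4862,.0131,.03])+r.apply([-.024,0,0]); print(g)
plan(g,168.73)
E
```

```text
5.2 [0.46170116 0.00315241 0.10166455] [-0.17664638  0.1797913  -0.46312178  0.92751139  0.01411671  0.20239223]
[0.46266279 0.01779038 0.03      ]
shift cm [0.43 1.3  7.19] turn [  0.81  -0.07 -10.45]
```

>>> carry_out --steps '[[[0.8,0,-9],[0.4,1.3,0],0],[[0.8,0,-10.4],[0.4,1.3,0],0],[[0.8,0,-10.4],[0.4,1.3,0],0],[[0.8,0,-10.4],[0.4,1.3,2.5],0],[[0.8,0,-10.4],[0.4,1.3,5],0],[[0.8,0,-10.4],[0.4,1.3,7.2],0],[[0.8,0,-10.4],[0.4,1.3,7.2],0],[[0.8,0,-10.4],[0.4,1.3,7.2],0]]'

```text
clock: 6.2
tcp_pos: [0.4632, 0.0174, 0.0301]
orientation: [-0.001, 0.102, 0.995, 0.0]
wrist_force: [0.2, 0.5, 0.5]
finger_gap: 0.0855
grip_force: 0.0
```

```bash
python3 - <<'E'
from h import *
r=R.from_euler('z',-11.27,degrees=True)
g=np.array([.4862,.0131,.03])+r.apply([-.024,0,0])
plan(g,168.73); print(env.get_state()['wrist_force'])
E
```

```text
shift cm [0.06 0.03 0.01] turn [ 0.01 -0.07 -0.46]
[0.16384682 0.47401699 0.47037243]
```

Good. Now I'll close on the case.

>>> carry_out --steps '[[[0,0,0],[0,0,0],60],[[0,0,0],[0,0,0],120],[[0,0,0],[0,0,0],200],[[0,0,0],[0,0,0],220],[[0,0,0],[0,0,0],220],[[0,0,0],[0,0,0],220],[[0,0,0],[0,0,0],220],[[0,0,0],[0,0,0],220]]' --force 50

```text
clock: 7.2
tcp_pos: [0.4632, 0.0177, 0.03]
orientation: [-0.0, 0.102, 0.995, 0.0]
wrist_force: [-0.3, 0.5, 5.9]
finger_gap: 0.0313
grip_force: 50.1
```

```bash
python3 - <<'E'
from h import *
s=env.get_state();print(s['grip_force'],s['finger_gap'],s['wrist_force'],s['tcp_pos'])
# gap pose: case centre mat (-5,1): TCP 24mm behind
plan(m2w(-.029,.001,s['tcp_pos'][2]),180-6.79)
plan(m2w(.028,.001,s['tcp_pos'][2]),180-6.79)
E
```

```text
50.143473744392395 0.031301762398854155 [-0.27653883  0.47498403  5.89938845] [0.46319706 0.01768694 0.0300051 ]
shift cm [-8.33  2.43 -0.01] turn [ 0.02 -0.05 -4.87]
shift cm [-1.401e+01  2.910e+00 -1.000e-02] turn [ 0.02 -0.05 -4.87]
```

>>> carry_out --steps '[[[0,0,0],[0,0,-0.1],220],[[0,0,-1.5],[-2,0.8,-0.1],220],[[0,0,-3],[-4.2,1.6,-0.1],220],[[0,0,-4.9],[-6.3,2.4,-0.1],220],[[0,0,-4.9],[-8.3,2.4,-0.1],220],[[0,0,-4.9],[-8.3,2.4,-0.1],220],[[0,0,-4.9],[-8.3,2.4,-0.1],220],[[0,0,-4.9],[-8.3,2.4,-0.1],220]]'

```text
clock: 8.2
tcp_pos: [0.5479, 0.0245, 0.0301]
orientation: [-0.001, 0.059, 0.998, 0.0]
wrist_force: [0.8, -0.2, -0.1]
finger_gap: 0.0315
grip_force: 49.6
```

```bash
python3 - <<'E'
from h import *
s=env.get_state();print(s['grip_force'],s['finger_gap'],s['wrist_force'],s['tcp_pos'])
plan(m2w(-.029,.001,.031),180-6.79)
p,d,W=cloud('wrist'); cv2.imwrite('pics/w3.png',p[...,::-1]); np.save('w3.npy',W)
E
```

```text
49.59661602973938 0.03150358592914565 [ 0.80670645 -0.24770258 -0.08225103] [0.54785752 0.02451529 0.03013908]
shift cm [-0.18  0.03 -0.09] turn [ 0.02 -0.16  0.02]
```

View pics/w3.png

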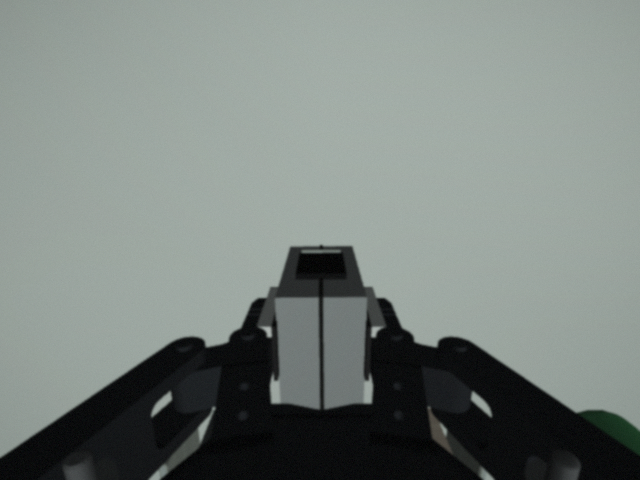

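The case is held square and centred, seam at column 321, with the latch facing the camera (rear) at (321,265). Next I'll check the nose against the gap from the top camera.

```bash
python3 - <<'E'
from h import *
p,d,W=cloud('top'); np.save('t3.npy',W)
a,b,t=np.load('mat.npy');c=env.get_calibration('top')
cv2.imwrite('pics/t3.png',cv2.resize(p[120:240,220:380,::-1],None,fx=5,fy=5,interpolation=cv2.INTER_CUBIC))
E
```

```text
(no output)
```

View pics/t3.png

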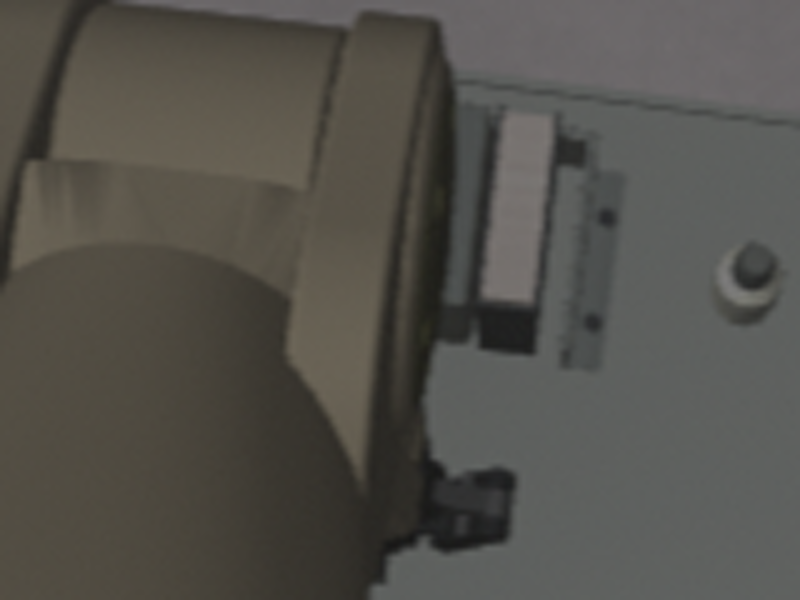

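The arm hides the gap from above, so I'll rely on the two earlier estimates (+1 and +3 mm), aim at +2 mm and push gently.

>>> carry_out --steps '[[[0,0,0],[-0.5,0.1,0],220],[[0,0,0],[-1.0,0.1,0],220],[[0,0,0],[-1.5,0.1,0],220],[[0,0,0],[-2.0,0.1,0],220],[[0,0,0],[-2.5,0.1,0],220],[[0,0,0],[-3.0,0.1,0],220],[[0,0,0],[-3.5,0.1,0],220],[[0,0,0],[-3.5,0.1,0],220]]'

```text
clock: 9.3
tcp_pos: [0.5842, 0.0212, 0.0302]
orientation: [-0.001, 0.059, 0.998, 0.0]
wrist_force: [0.6, -0.0, -1.5]
finger_gap: 0.0316
grip_force: 49.5
```

```bash
python3 - <<'E'
from h import *
s=env.get_state();print(s['grip_force'],s['finger_gap'],s['wrist_force'],s['ft_torque'])
plan(m2w(.028,.002,.03),180-6.79)
p,d=env.read_camera('side'); cv2.imwrite('pics/s4.png',cv2.resize(p[150:330,220:460,::-1],None,fx=3.3,fy=3.3,interpolation=cv2.INTER_CUBIC))
E
```

```text
49.46965992450714 0.03155314793031964 [ 0.56240857 -0.03816936 -1.46928476] [0.01919363 0.01292123 0.00014909]
shift cm [-2.23  0.03  0.02] turn [ 0.02 -0.09  0.02]
```

View pics/s4.png

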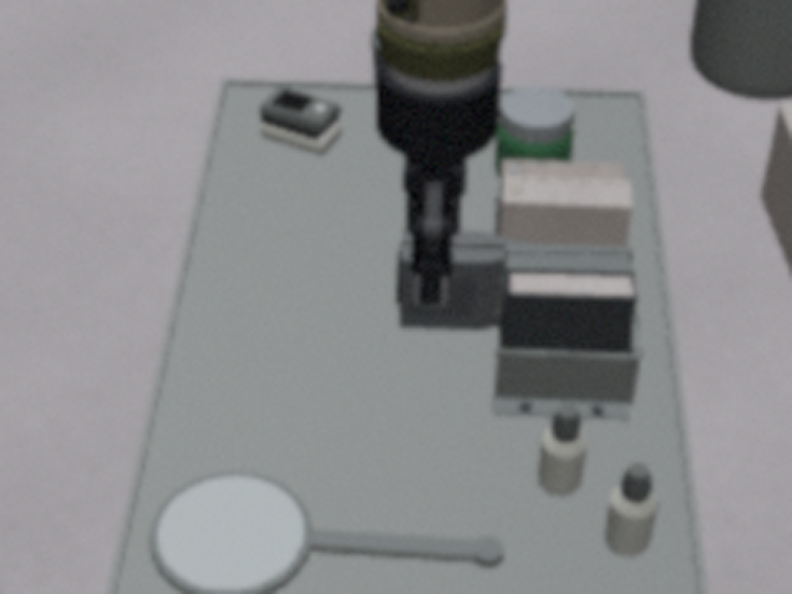

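The side view shows the case upright with its nose in the gap (about (500,290)) and nothing disturbed. I'll carry on through the taper.

>>> carry_out --steps '[[[0,0,0],[-0.4,0,0],220],[[0,0,0],[-0.8,0,0],220],[[0,0,0],[-1.2,0,0],220],[[0,0,0],[-1.6,0,0],220],[[0,0,0],[-2.0,0,0],220],[[0,0,0],[-2.4,0,0],220],[[0,0,0],[-2.7,0,0],220],[[0,0,0],[-2.7,0,0],220]]'

```text
clock: 10.35
tcp_pos: [0.6112, 0.018, 0.0302]
orientation: [-0.001, 0.059, 0.998, 0.0]
wrist_force: [-0.1, -0.4, -1.6]
finger_gap: 0.0315
grip_force: 49.5
```

```bash
python3 - <<'E'
from h import *
s=env.get_state();print(s['grip_force'],s['finger_gap'],s['wrist_force'],s['ft_torque'])
plan(m2w(.031,.002,.03),180-6.79)
E
```

```text
49.541468024253845 0.03146852329814949 [-0.0920204  -0.39844688 -1.55001521] [-0.03413227 -0.02206215 -0.02227254]
shift cm [0.18 0.03 0.02] turn [ 0.02 -0.06  0.02]
```

Low force, now past the taper. I'll set it down, release and back off.

>>> carry_out --steps '[[[0,0,0],[0,0,0.1],220],[[0,0,0],[0,0,0.1],100],[[0,0,0],[0,0,0.1],80],[[0,0,0],[0,0,0.1],80],[[0,0,0],[0,0,0.1],80],[[0,0,0],[1.5,0,0.1],80],[[0,0,0],[3.2,0,0.1],80],[[0,0,0],[5,0,0.1],80]]'

```text
clock: 11.35
tcp_pos: [0.5605, 0.024, 0.0292]
orientation: [-0.001, 0.059, 0.998, 0.0]
wrist_force: [0.0, 0.3, 0.9]
finger_gap: 0.0585
grip_force: 0.0
```

>>> carry_out --steps '[[[0,0,0],[0,0,0],160],[[0,0,0],[0,0,0],255],[[0,0,0],[0,0,0],255],[[0,0,0],[0,0,0],255],[[0,0,0],[0,0,0],255],[[0,0,0],[0,0,0],255],[[0,0,0],[0,0,0],255],[[0,0,0],[0,0,0],255]]' --force 30

```text
clock: 12.35
tcp_pos: [0.5609, 0.024, 0.0293]
orientation: [-0.001, 0.059, 0.998, 0.0]
wrist_force: [-0.8, -0.1, 0.0]
finger_gap: 0.0001
grip_force: 0.0
```

```bash
python3 - <<'E'
from h import *
s=env.get_state();print(s['finger_gap'],s['wrist_force'],s['tcp_pos'])
p,d,W=cloud('wrist'); cv2.imwrite('pics/w5.png',p[...,::-1]);np.save('w5.npy',W)
p,d,W=cloud('side');np.save('s5.npy',W);cv2.imwrite('pics/s5full.png',p[...,::-1])
# latch contact TCP target: home case centre mat .092 -> latch .0465; finger front 11mm ahead
plan(m2w(.0465-.011,.002,.03),180-6.79)
E
```

```text
7.314021299168575e-05 [-0.83576923 -0.13865058  0.0403634 ] [0.56089213 0.02400813 0.02927195]
shift cm [-5.33  0.03 -0.08] turn [ 0.02 -0.11  0.02]
```

View pics/w5.png

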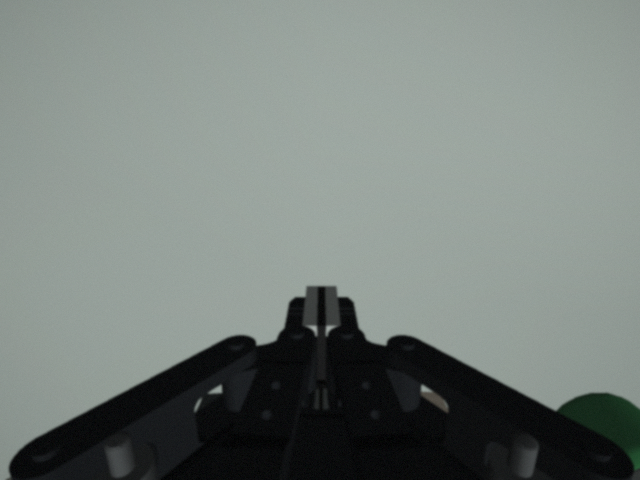

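Fingers are shut and clear behind the case (tips at about (321,300)). Next I'll push the case home on the latch end.

>>> carry_out --steps '[[[0,0,0],[-1,0,0],255],[[0,0,0],[-1.7,0,0],255],[[0,0,0],[-2.3,0,0],255],[[0,0,0],[-2.8,0,0],255],[[0,0,0],[-3.3,0,0],255],[[0,0,0],[-3.8,0,0],255],[[0,0,0],[-4.3,0,0],255],[[0,0,0],[-4.6,0,0],255]]'

```text
clock: 13.45
tcp_pos: [0.6067, 0.0185, 0.0291]
orientation: [-0.001, 0.059, 0.998, 0.0]
wrist_force: [-2.3, 1.6, 0.9]
finger_gap: 0.0
grip_force: 1.4
```

>>> carry_out --steps '[[[0,0,0],[-0.1,0,0],255],[[0,0,0],[-0.2,0,0],255],[[0,0,0],[-0.3,0,0],255],[[0,0,0],[-0.3,0,0],255],[[0,0,0],[-0.4,0,0],255],[[0,0,0],[-0.4,0,0],255],[[0,0,0],[-0.5,0,0],255],[[0,0,0],[-0.5,0,0],255]]'

```text
clock: 14.45
tcp_pos: [0.6117, 0.018, 0.0292]
orientation: [-0.001, 0.059, 0.998, 0.0]
wrist_force: [-1.9, 0.3, -0.4]
finger_gap: 0.0
grip_force: 0.9
```

```bash
python3 - <<'E'
from h import *
s=env.get_state();print(s['wrist_force'],s['tcp_pos'],s['clock'])
plan(m2w(.0465-.011,.002,.03),180-6.79)
p,d,W=cloud('side');np.save('s6.npy',W); cv2.imwrite('pics/s6.png',cv2.resize(p[150:330,220:460,::-1],None,fx=3.3,fy=3.3,interpolation=cv2.INTER_CUBIC))
E
```

```text
[-1.89962889  0.33106511 -0.41763335] [0.61168288 0.01797101 0.02921404] 14.45
shift cm [-0.22  0.03 -0.08] turn [ 0.02 -0.1   0.02]
```

View pics/s6.png

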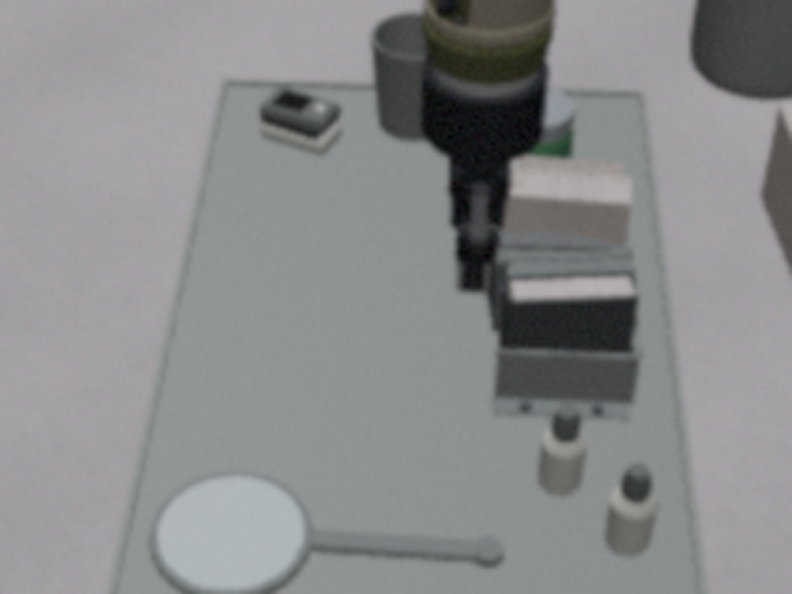

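The case is nearly in and everything is standing. I'll push on in small steps until the force rises.

>>> carry_out --steps '[[[0,0,0],[-0.05,0,0],255],[[0,0,0],[-0.1,0,0],255],[[0,0,0],[-0.15,0,0],255],[[0,0,0],[-0.2,0,0],255],[[0,0,0],[-0.2,0,0],255],[[0,0,0],[-0.25,0,0],255],[[0,0,0],[-0.25,0,0],255],[[0,0,0],[-0.25,0,0],255]]'

```text
clock: 15.5
tcp_pos: [0.6128, 0.0179, 0.029]
orientation: [-0.002, 0.059, 0.998, 0.0]
wrist_force: [-6.2, 0.8, 3.4]
finger_gap: -0.0001
grip_force: 3.2
```

>>> carry_out --steps '[[[0,0,0],[-0.05,0,0],255],[[0,0,0],[-0.1,0,0],255],[[0,0,0],[-0.15,0,0],255],[[0,0,0],[-0.2,0,0],255],[[0,0,0],[-0.2,0,0],255],[[0,0,0],[-0.2,0,0],255],[[0,0,0],[-0.2,0,0],255],[[0,0,0],[-0.2,0,0],255]]'

```text
clock: 16.5
tcp_pos: [0.6128, 0.0179, 0.029]
orientation: [-0.004, 0.059, 0.998, 0.0]
wrist_force: [-10.6, 1.1, 7.4]
finger_gap: -0.0
grip_force: 5.8
```

Stopped firm at the expected home position. I'll back off and look.

>>> carry_out --steps '[[[0,0,0],[0.5,0,0],255],[[0,0,0],[2,0,0],255],[[0,0,0],[5,0,0],255],[[0,0,0],[8,0,-4],255],[[0,0,0],[11,0,-9],255],[[0,0,0],[13,0,-14],255],[[0,0,0],[15,0,-19],255],[[0,0,0],[15,0,-22],255]]'

```text
clock: 17.5
tcp_pos: [0.4685, 0.0349, 0.2533]
orientation: [0.003, 0.059, 0.998, 0.0]
wrist_force: [0.6, -0.9, -0.9]
finger_gap: -0.0
grip_force: 0.0
```

```bash
python3 - <<'E'
from h import *
p,d,W=cloud('top');np.save('t7.npy',W); cv2.imwrite('pics/t7.png',cv2.resize(p[120:240,220:380,::-1],None,fx=5,fy=5,interpolation=cv2.INTER_CUBIC))
a,b,t=np.load('mat.npy');Rm=np.array([[np.cos(t),-np.sin(t)],[np.sin(t),np.cos(t)]])
M=(W[...,:2]-[a,b])@Rm*1000; z=W[...,2]*1000
m=(M[...,0]>30)&(M[...,0]<150)&(abs(M[...,1])<76)
for lo,hi in((58,68),(69,100)):
    k=m&(z>lo)&(z<hi); 
    for y in range(-72,72,6):
        q=k&(M[...,1]>=y)&(M[...,1]<y+6)
        if q.sum()>4: print(lo,y,q.sum(),M[q][:,0].min().round(1),M[q][:,0].max().round(1),np.median(z[q]).round(1))
E
```

```text
58 -72 5 53.7 54.9 63.0
58 -54 5 52.0 53.2 64.0
58 -42 5 53.6 54.9 63.2
58 -30 5 52.0 53.6 62.8
58 -18 38 48.1 99.6 63.7
58 -12 104 48.4 117.9 63.6
58 -6 126 48.5 131.2 63.4
58 0 135 47.4 133.4 63.7
58 6 128 48.2 133.2 63.2
58 12 101 47.7 133.1 63.4
58 18 17 54.0 104.0 62.9
69 -72 41 53.6 92.0 80.4
69 -66 114 52.2 133.5 79.6
69 -60 126 52.2 130.4 78.8
69 -54 127 51.1 130.3 78.9
69 -48 122 54.2 128.1 79.2
69 -42 125 53.6 132.5 77.5
69 -36 126 52.6 131.3 77.3
69 -30 125 52.4 131.6 77.8
69 -24 122 52.8 130.5 77.2
69 -18 64 75.1 132.2 76.2
69 12 31 97.3 132.7 84.7
69 18 126 58.1 133.0 91.2
69 24 63 86.7 133.1 91.3
69 30 36 109.8 133.3 91.8
69 36 12 121.3 132.8 92.3
```

View pics/t7.png

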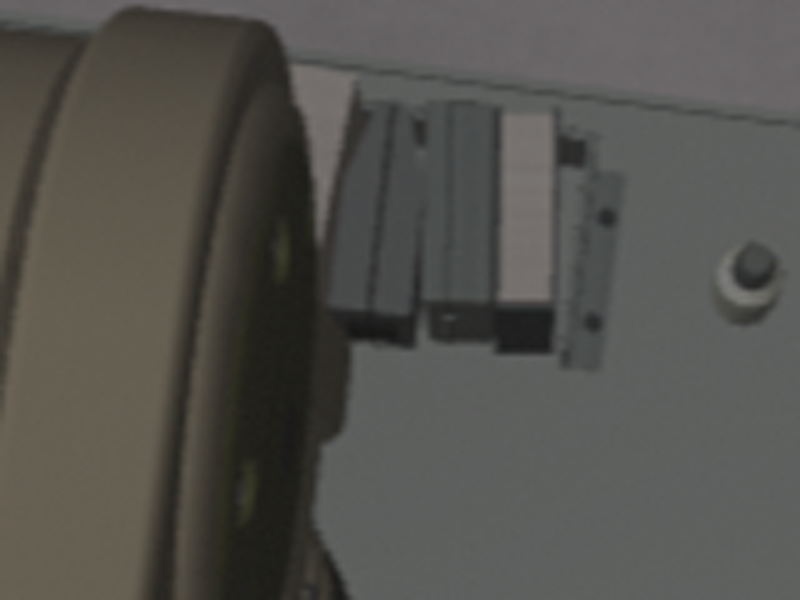

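The top view shows the case between the carton and the tin, spanning mat x 48–133.4 mm. Its nose is level with the row's rear ends, so it is home. Everything visible stands in order.

```bash
python3 - <<'E'
from h import *
print(env.hand_in())
E
```

```text
the job is handed in; nothing more can be done
None
```

I pushed the case in between the tall carton and the tin, hinge first, until it met the back wall, latch facing out, and handed the job in at about 17.5 s; the last views showed the row standing in order, though the arm partly hid its left end and the jar, tumbler and oximeter from the final check.

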